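Fetch the shackle from under the rack with the reacher

ROBOT

A 6-joint arm with a two-finger parallel gripper is mounted at the origin on the work surface. World frame = base frame: x ahead of the robot, y to its left, z up, the work surface at z = 0. Lengths are in m, angles in rad, forces in N, time in s.
With the tool pointing down it reaches from about 0.3 to 0.875 m from the base axis. Payload 6.4 kg.
Tool frame: the origin (TCP) lies on the centre line of the jaws, within the pads' length; the fingertips stand arm.finger_overhang ahead of it and the grasp point (between the pads) lies 3 mm ahead of it (arm.finger_overhang is the distance from the TCP to the fingertips, in m); z points along the fingers, y is the line along which they close (so a half turn about z gives the same grasp; the last joint's range is limited). The gripper opens to 85 mm and grips with 20 to 120 N. Pads are 22 mm wide; open, the fingers measure 114 mm over their backs; the gripper's body (76 mm by 85 mm) begins 54 mm behind the grasp point. The pads swing forward as they close: fully open they stand 13 mm farther back than shut.
Start: joints at [-0.206, 0.181, 1.607, -0, 1.354, -0.206], TCP at [0.575, 0, 0.253] pointing down, gripper open.
Joint ranges: [-2.99, 2.99], [-0.89, 2.07], [0.3, 2.58], [-1.14, 4.28], [0, 2.63], [-3.12, 3.12]. Speed limits (rad/s): [2.57, 2.57, 3.01, 3.14, 3.14, 3.14].

INTERFACE

Orientations are given as a unit quaternion [x, y, z, w].
In Python, from station import sense, grab_frame, camera_model, arm gives the robot as it stands. The module is installed in compiled form; this text tells all that it offers.
- The arm moves only by the tool servo_tool, never from a script. Its argument "targets" is a list of rows, each a list of 2 entries, a list of its own where there are three numbers: the shift along the tool's x, y, z in mm, then the turn, a rotation vector about the tool's x, y, z in degrees. A call has exactly 8 rows; each row shifts and turns the commanded pose from where the row before left it, along the tool's axes as they then stand; what a row does not reach is not made up. A row lasts 1/12 s, in which the tool goes at most 41.7 mm and 7.16 degrees, less where a joint would pass 70% of its speed; a pose out of reach is approached as far as the arm can. A call with a gripper value outside its range is refused whole. "grip" is the finger opening in mm, from 0 to 85.4, set as the call begins (left out, the last holds). The fingers move at their own pace and stop on an object; the grip force is fixed at half the most. Time passes only in rows, so rows that do not move let the fingers close, or fill a call up. It gives the time, the measured TCP pose, the force, the opening and the grip force at its end, in the units of the state.
- sense(): the state, without advancing time (a new reading comes with each control period).
- grab_frame(name): name is "scene" or "side" or "wrist"; returns the picture (400x640x3 uint8, red, green, blue); there is no depth.
- camera_model(name): a dict with "intrinsics" (3x3 intrinsics, pixels), "R" (3x3) and "t" (3): a world point X has camera coordinates R X + t. Camera axes: x right, y down, z forward; pixel columns grow to the right and rows downward; lengths in m; the calibration is good to about 2 mm. The wrist camera is an equidistant fisheye: a pixel r from the principal point sees the ray r / f radians off the axis. A picture is of the moment at which its call begins: read the wrist's pose just before it. camera_model takes no time and is no camera call; for the wrist camera it gives the pose at the moment of the call.
- arm.sign_off(): hands the job in; it is judged then, once.
The state is a dict: "clock": time; "joint_pos": joint angles; "qd": joint speeds; "tau": joint torques, N m; "eef_pos": TCP position; "tool_rot": TCP orientation; "ft_force": force on the tool from outside, world axes, zero at the start; "moment": the same for the moment, N m; "gripper_width": opening from 0.0 (shut) to 1.0 (fully open); "grasp_force": force on a finger pad.
Only numpy, scipy, OpenCV 4.12 (cv2) and the standard library are available. Lean on these libraries where they do the work, as an engineer would, in place of code of your own. Each camera call takes 0.05 s, during which the arm holds its last target. There are 200 camera calls.

TASK

A shackle has slid under the wire deck of the rack. Fetch it with the reacher: squeeze the trigger so that the jaws close on the shackle under the deck, and draw it out onto the open bench. Then put the shackle in the tray that holds the other shackles, setting it down rather than dropping it, with the reacher left lying on the bench clear of the rack, and leave the eye nut under the deck and the bottle on the bench where they are.

Things in the scene. Friction and masses are not known exactly. Their poses are not given: they have to be found in the camera images.
- reacher_grip (a point): Reacher (pick-up tool, 440 mm long, 0.2 kg: black pistol grip, aluminium shaft, two jaws) lying on its side, 32 mm thick. Point: middle of the hand grip, 16 mm above the bench, half-way between the grip's flat back (x = -29 mm) and the grey trigger's front (x = +29 mm when free). x points along the shaft to the jaws, z up. Taken from above, the fingers closing along x.
- reacher_jaws (a point): Point between the reacher's rubber jaw pads where they hold a 44 mm wide thing: x = +378, y = -55 mm from reacher_grip (same axes; the shaft runs parallel to x at y = -55, the barrel begins at y = -37), 16 mm above the bench. Trigger free: pads 48 mm to either side of it, jaws 140 mm wide over all. Jaw tips reach 20 mm past it, the head ends 65 mm before it. Pads 5 to 27 mm above the bench.
- trigger (a joint): Reacher's trigger, rad: 0 free (jaws open), 0.28 squeezed (jaws shut); sprung to 0, 6 N (free) to 14 N (shut) at the fingers. Pivot in the barrel 58 mm from reacher_grip: width between the fingers 58 mm free, 42 mm shut. The jaws meet a 44 mm thing at about 0.15 (49 mm); 25 to 40 N then holds it. At 0.03 to 0.07 the jaws are still wide and the tool, held so, can be slid along the bench.
- jaw_left: The reacher's jaw on its +y side; the origin is its pivot pin in the head.
- jaw_right: The reacher's jaw on its -y side; the origin is its pivot pin in the head.
- shackle_center (a point): The shackle under the deck: galvanised D shackle with screw pin, 0.15 to 0.29 kg, 72 mm long, 26 mm high, lying flat, crown towards the rack's front. Point: midway between its parallel legs (12 mm bar, 44 mm over both, along y), 12 mm above what it lies on. x points from the crown (ends 29 mm before this point) to the pin (30 mm past it; eye head out to y = +40 mm). Grip it across the legs, along y.
- shackle: The same shackle, its origin on its underside, 8 mm from the point above towards the pin.
- rack: White steel rack at the left end of the bench, 260 mm deep, 400 mm wide; under its wire deck is a gap 60 mm high, the deck's top 76 mm above the bench. Origin: on the bench under its centre; x points into the gap, from the front (x = -130 mm) to the back, y along its width. Front feet, 22 mm square, at y = -189 and +189 mm. Cartons and a shelf, 0.23 m high, stand on its rear 100 mm.
- eyenut_center (a point): An eye nut (48 mm, steel) that also lies under the deck, to the side of the shackle. It stays there.
- tray_a: The tray with the other shackles: open steel tray, 165 mm along its x, 175 mm along its y, 40 mm high, walls and floor 3 mm, fixed. Origin: centre of its underside. Two more shackles lie along its far side (+x).
- tray_a_free (a point): Middle of the free front strip of the tray with the shackles, on its floor (3 mm above the bench), 31 mm nearer the front (-x) than the tray's centre. The strip is 95 mm along the tray's x and 169 mm along its y.
- tray_b: The other tray, of the same size, holding two plain oval links. Not to be used.
- bottle_center (a point): White plastic bottle, 44 mm in diameter, 85 mm high, standing on the bench between the rack and the trays; centre.
Mind the look-alikes: they are no part of the job. What is shaped like the tray_a but purple is not meant.

How it is judged:
By the outcome, as a careful person would: the job done as asked, in the order asked, and still so for the second after the job is handed in, with the robot touching nothing.
It also fails if it takes over 58 s, if anything falls off the work surface, if the arm or the gripper's body presses on something with over 40 N, if the wrist force passes 120 N, or if a joint passes its speed limit or range.

## Working session

There is one attempt and no reset: what is moved stays moved. The work goes in short steps, Python scripts to look and compute and a tool call to move; the robot and the scene stay as the last step left them, time stands still between calls to the robot, and variables do not carry over. Pictures are saved under pics/ and viewed, at most 10 in all, crops included, and the job is handed in when it is done.

Besides the shell and the picture viewer there is one more tool, called after "Request:" as a command line: name --argument value ..., lists and objects as JSON in quotes. servo_tool: Moves the arm, as the interface text tells. Its arguments: {"type":"object","properties":{"targets":{"type":"array","items":{"type":"array"}},"grip":{"type":"number"}},"required":["targets"]}

```bash
mkdir -p pics; cat > h.py <<'E'
import numpy as np, cv2
from station import sense, grab_frame, camera_model, arm
def ray(cam,u,v,M=None):
    M=M or camera_model(cam);K=np.array(M['intrinsics']);R=np.array(M['R']);t=np.array(M['t'])
    x=(u-K[0,2])/K[0,0];y=(v-K[1,2])/K[1,1]
    if cam=='wrist':
        r=np.hypot(x,y);d=np.array([0,0,1.]) if r<1e-9 else np.array([x/r*np.sin(r),y/r*np.sin(r),np.cos(r)])
    else: d=np.array([x,y,1.])
    return -R.T@t, R.T@d
def at(cam,u,v,z,M=None):
    c,d=ray(cam,u,v,M); return c+d*(z-c[2])/d[2]
def pix(cam,X,M=None):
    M=M or camera_model(cam);K=np.array(M['intrinsics']);p=np.array(M['R'])@np.array(X)+np.array(M['t'])
    if cam=='wrist':
        a=np.arctan2(np.hypot(p[0],p[1]),p[2]);n=np.hypot(p[0],p[1]);q=p[:2]/n*a
    else: q=p[:2]/p[2]
    return K[0,0]*q[0]+K[0,2],K[1,1]*q[1]+K[1,2]
def save(cam,name,crop=None,scale=1,img=None):
    im=grab_frame(cam) if img is None else img
    if crop: a,b,c,d=crop; im=im[b:d,a:c]
    if scale!=1: im=cv2.resize(im,None,fx=scale,fy=scale,interpolation=cv2.INTER_CUBIC)
    cv2.imwrite('pics/'+name,im[:,:,::-1])
E
python3 - <<'E'
from h import *
ims=[grab_frame(c) for c in('scene','side','wrist')]
for c,i in zip(('scene','side','wrist'),ims): np.save(c,i); 
save('',"a.png",img=ims[0]);save('',"b.png",img=ims[1]);save('',"w.png",img=ims[2])
for c in('scene','side','wrist'):
    M=camera_model(c);print(c,np.round(-np.array(M['R']).T@np.array(M['t']),3),np.round(M['intrinsics'],0).tolist(),np.round(M['R'],2).tolist())
s=sense();print(s['eef_pos'],s['tool_rot'],s['gripper_width'],arm.finger_overhang,s['clock'])
E
```

```text
scene [1.217 0.04  0.879] [[453.0, 0.0, 314.0], [0.0, 453.0, 199.0], [0.0, 0.0, 1.0]] [[-0.06, 1.0, 0.01], [0.76, 0.05, -0.65], [-0.64, -0.03, -0.76]]
side [ 0.037 -0.644  0.687] [[453.0, 0.0, 315.0], [0.0, 453.0, 200.0], [0.0, 0.0, 1.0]] [[0.81, -0.58, -0.01], [-0.36, -0.49, -0.79], [0.46, 0.64, -0.61]]
wrist [0.575 0.08  0.372] [[310.0, 0.0, 317.0], [0.0, 310.0, 195.0], [0.0, 0.0, 1.0]] [[1.0, -0.0, -0.0], [0.0, -0.95, 0.31], [-0.0, -0.31, -0.95]]
[5.74608731e-01 7.53265531e-05 2.52572320e-01] [ 7.07104888e-01  7.07108340e-01 -3.85980916e-04 -5.69794007e-04] 1.0034747056548339 0.022 0.15
```

View pics/a.png

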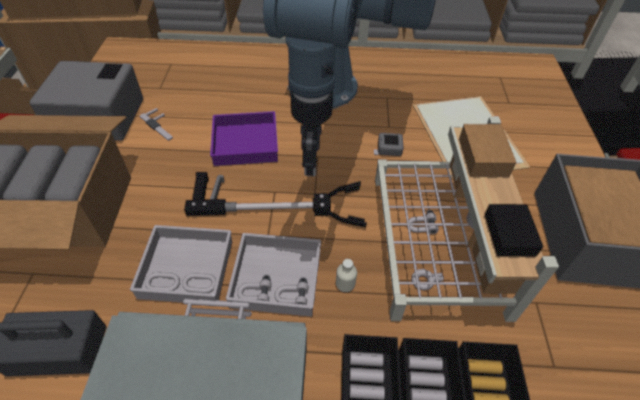

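View pics/b.png

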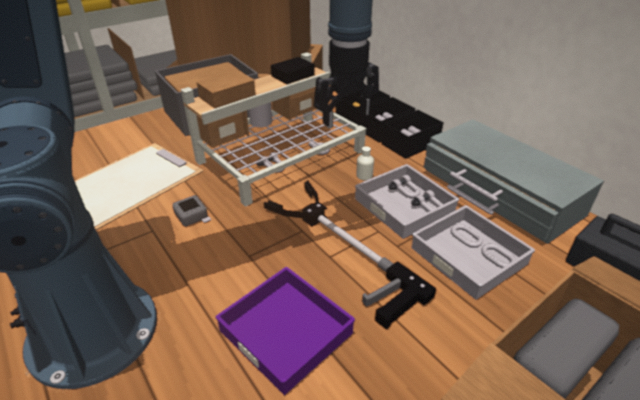

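The scene view shows the rack at (435,240), with two grey things under the deck at (424,222) and (427,278). The reacher's grip is at (207,195) and its jaws at (345,205). The shackle tray is at (275,272), the links tray at (183,263), the bottle at (346,275) and the purple decoy tray at (245,138).

Candidates for the shackle: the thing under the deck at (424,222), the thing under the deck at (427,278), and the tray shackles at (264,290) and (302,290), which aren't meant. I'll check in a close crop.

```bash
python3 - <<'E'
from h import *
a=np.load('scene.npy');b=np.load('side.npy')
c=cv2.resize(a[150:320,370:520],None,fx=3.4,fy=3.4,interpolation=cv2.INTER_CUBIC)
save('','c.png',img=c)
d=cv2.resize(a[165:320,130:375],None,fx=3.2,fy=3.2,interpolation=cv2.INTER_CUBIC)
save('','d.png',img=d)
E
```

```text
(no output)
```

View pics/c.png

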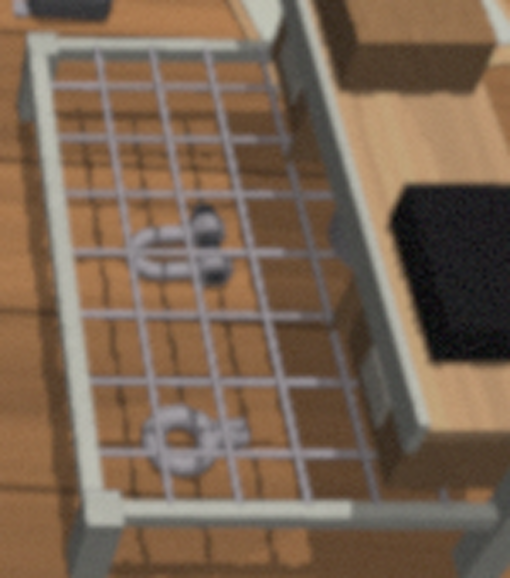

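View pics/d.png

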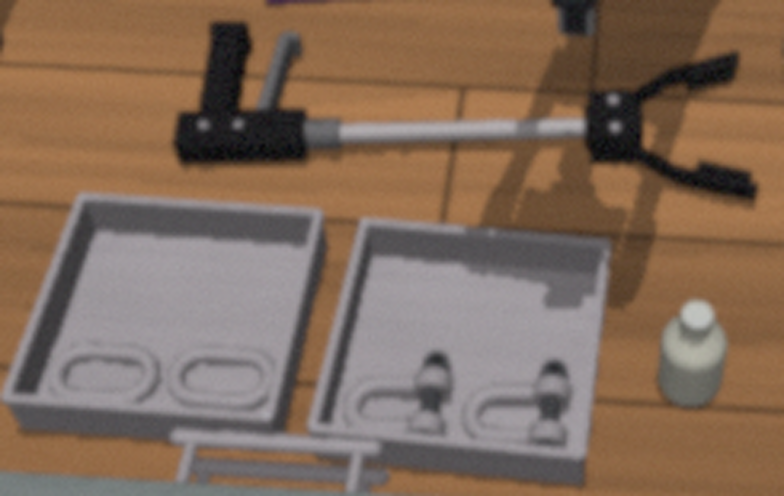

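View pics/w.png

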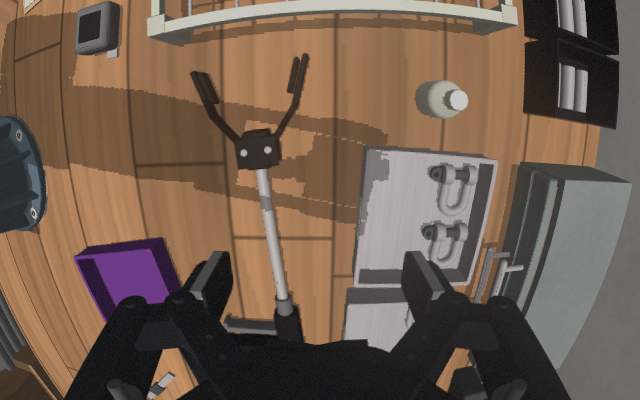

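The crop confirms the choice. The shackle is the U with a pin at scene (420,224), crown to the left and eye head up. The ring at (427,278) is the eye nut. The wrist view shows the reacher's jaws at (205,87) and (297,75), and its head at (258,150).

```bash
python3 - <<'E'
from h import *
C=lambda x,y:(370+x/3.4,150+y/3.4)
D=lambda x,y:(130+x/3.2,165+y/3.2)
Mw=camera_model('wrist')
def p(n,cam,uv,z): print(n,np.round(at(cam,*uv,z)*1000).astype(int)[:2])
p('crown end','scene',C(131,255),.012)
p('leg near',"scene",C(165,235),.014);p('leg far',"scene",C(165,270),.014)
p('pin head','scene',C(205,225),.014);p('pin nutend','scene',C(214,275),.014)
p('eyenut','scene',C(180,440),.012)
p('rail near','scene',C(45,42),.076);p('rail far','scene',C(105,505),.076)
p('foot far bottom','scene',C(90,575),.0)
p('barrel back','scene',D(180,125),.032);p('shaft1','scene',D(340,132),.02);p('shaft2','scene',D(588,125),.02)
p('handle back top','scene',D(212,25),.032);p('handle front','scene',D(248,30),.032);p('trigger tip','scene',D(298,38),.03)
p('handle/barrel','scene',D(204,110),.032)
p('trig/barrel','scene',D(268,108),.03)
for n,uv in dict(jl=(212,95),jr=(291,93),jltip=(194,72),jrtip=(305,55),headL=(243,153),headR=(272,150),sh1=(263,180),sh2=(282,290)).items(): p('w '+n,'wrist',uv,.02)
p('w foot','wrist',(160,38),.076);p('w foot2','wrist',(510,15),.076)
p('bottle','scene',(346,287),0)
for n,q in dict(tl=(360,222),tr=(610,243),bl=(310,430),br=(585,455)).items():p('tray '+n,'scene',D(*q),.04)
for n,q in dict(tl=(365,148),tr=(497,160),bl=(355,285)).items():p('w tray '+n,'wrist',q,.04)
E
```

```text
crown end [551 233]
leg near [533 258]
leg far [564 255]
pin head [522 287]
pin nutend [566 289]
eyenut [699 253]
rail near [407 170]
rail far [783 190]
foot far bottom [790 192]
barrel back [ 538 -306]
shaft1 [ 527 -187]
shaft2 [508   2]
handle back top [ 434 -305]
handle front [ 437 -275]
trigger tip [ 441 -234]
handle/barrel [ 522 -291]
trig/barrel [ 515 -243]
w jl [453  87]
w jr [546  85]
w jltip [431 117]
w jrtip [562 129]
w headL [488  17]
w headR [523  20]
w sh1 [511 -16]
w sh2 [ 527 -172]
w foot [415 152]
w foot2 [782 187]
bottle [721  86]
tray tl [ 624 -153]
tray tr [631  25]
tray bl [ 788 -158]
tray br [794  18]
w tray tl [627  26]
w tray tr [796  17]
w tray bl [ 624 -150]
```

```bash
cat >> h.py <<'E'
from scipy.spatial.transform import Rotation as Rn
def plan(x,y,z,yaw,n):
    """yaw deg: 0 = tool x along world +y, tool y along world +x; positive about tool z (down). mm. prints rows"""
    s=sense();p=np.array(s['eef_pos'])*1000;R=Rn.from_quat(s['tool_rot'])
    X=R.as_matrix()[:,0];cur=np.degrees(np.arctan2(X[0],X[1]))
    print('pos',p.round(1),'yaw',round(cur,1),'tilt',R.as_matrix()[:,2].round(3),'F',np.round(s['ft_force'],1),'w',round(s['gripper_width']*85.4,1),'gf',round(s['grasp_force'],1),'t',s['clock'])
    d=(np.array([x,y,z])-p)/n; w=(yaw-cur)/n
    for k in range(n):
        a=np.radians(cur+k*w);tx=np.array([np.sin(a),np.cos(a),0]);ty=np.array([np.cos(a),-np.sin(a),0])
        print([[round(d@tx,1),round(d@ty,1),round(-d[2],1)],[0,0,round(w,2)]],end=',')
    print()
E
python3 - <<'E'
from h import *
plan(480,-268,110,84.2,16)
for n,uv,z in [('cardbox corner',(85,245),0),('cardbox',(128,170),.15),('keys',(165,137),0),('keys2',(172,128),0),('purple br',(278,157),.04),('purple bl',(214,163),.04),('dev',(402,150),.02)]: print(n,np.round(at('scene',*uv,z)*1000)[:2])
E
```

```text
pos [5.746e+02 1.000e-01 2.526e+02] yaw -0.0 tilt [-0.001  0.    -1.   ] F [0.1 0.7 0.7] w 85.7 gf 0.0 t 0.15
[[np.float64(-16.8), np.float64(-5.9), np.float64(8.9)], [0, 0, np.float64(5.26)]],[[np.float64(-17.2), np.float64(-4.4), np.float64(8.9)], [0, 0, np.float64(5.26)]],[[np.float64(-17.6), np.float64(-2.8), np.float64(8.9)], [0, 0, np.float64(5.26)]],[[np.float64(-17.7), np.float64(-1.1), np.float64(8.9)], [0, 0, np.float64(5.26)]],[[np.float64(-17.8), np.float64(0.5), np.float64(8.9)], [0, 0, np.float64(5.26)]],[[np.float64(-17.6), np.float64(2.1), np.float64(8.9)], [0, 0, np.float64(5.26)]],[[np.float64(-17.4), np.float64(3.7), np.float64(8.9)], [0, 0, np.float64(5.26)]],[[np.float64(-17.0), np.float64(5.3), np.float64(8.9)], [0, 0, np.float64(5.26)]],[[np.float64(-16.4), np.float64(6.8), np.float64(8.9)], [0, 0, np.float64(5.26)]],[[np.float64(-15.7), np.float64(8.3), np.float64(8.9)], [0, 0, np.float64(5.26)]],[[np.float64(-14.9), np.float64(9.7), np.float64(8.9)], [0, 0, np.float64(5.26)]],[[np.float64(-13.9), np.float64(11.0), np.float64(8.9)], [0, 0, np.float64(5.26)]],[[np.float64(-12.8), np.float64(12.3), np.float64(8.9)], [0, 0, np.float64(5.26)]],[[np.float64(-11.7), np.float64(13.4), np.float64(8.9)], [0, 0, np.float64(5.26)]],[[np.float64(-10.4), np.float64(14.4), np.float64(8.9)], [0, 0, np.float64(5.26)]],[[np.float64(-9.0), np.float64(15.3), np.float64(8.9)], [0, 0, np.float64(5.26)]],
cardbox corner [ 651. -524.]
cardbox [ 545. -410.]
keys [ 270. -440.]
keys2 [ 231. -430.]
purple br [ 370. -101.]
purple bl [ 403. -264.]
dev [300. 232.]
```

Request:
servo_tool --targets '[[[-16.8,-5.9,8.9],[0,0,5.26]],[[-17.2,-4.4,8.9],[0,0,5.26]],[[-17.6,-2.8,8.9],[0,0,5.26]],[[-17.7,-1.1,8.9],[0,0,5.26]],[[-17.8,0.5,8.9],[0,0,5.26]],[[-17.6,2.1,8.9],[0,0,5.26]],[[-17.4,3.7,8.9],[0,0,5.26]],[[-17,5.3,8.9],[0,0,5.26]]]' --grip 85

```text
clock: 0.82
eef_pos: [0.527, -0.1347, 0.1814]
tool_rot: [0.915, 0.404, -0.0, -0.0]
ft_force: [-0.3, -0.2, 0.2]
gripper_width: 0.997
grasp_force: 0.0
```

Request:
servo_tool --targets '[[[-16.4,6.8,8.9],[0,0,5.26]],[[-15.7,8.3,8.9],[0,0,5.26]],[[-14.9,9.7,8.9],[0,0,5.26]],[[-13.9,11,8.9],[0,0,5.26]],[[-12.8,12.3,8.9],[0,0,5.26]],[[-11.7,13.4,8.9],[0,0,5.26]],[[-10.4,14.4,8.9],[0,0,5.26]],[[-9,15.3,8.9],[0,0,5.26]]]'

```text
clock: 1.48
eef_pos: [0.4797, -0.2686, 0.1102]
tool_rot: [0.999, 0.049, -0.0, -0.0]
ft_force: [0.7, -0.2, -0.8]
gripper_width: 0.998
grasp_force: 0.0
```

```bash
sed -i 's/print(\[\[round(d@tx,1)/print([[float(round(d@tx,1))/;s/round(d@ty,1),round(-d\[2\],1)/float(round(d@ty,1)),float(round(-d[2],1))/;s/\[0,0,round(w,2)\]/[0,0,float(round(w,2))]/' h.py; python3 - <<'E'
from h import *
im=grab_frame('wrist');M=camera_model('wrist')
import pickle;pickle.dump((im,M),open('w1.pkl','wb'))
save('','w1.png',img=im)
plan(480,-268,28,84.2,8)
E
```

```text
pos [ 478.1 -270.9  108.6] yaw 84.8 tilt [-0.002  0.    -1.   ] F [-1.1 -2.4 -1.4] w 84.8 gf 0.0 t 1.5333
[[0.3, -0.3, 10.1], [0, 0, -0.08]],[[0.3, -0.3, 10.1], [0, 0, -0.08]],[[0.3, -0.3, 10.1], [0, 0, -0.08]],[[0.3, -0.3, 10.1], [0, 0, -0.08]],[[0.3, -0.3, 10.1], [0, 0, -0.08]],[[0.3, -0.3, 10.1], [0, 0, -0.08]],[[0.3, -0.3, 10.1], [0, 0, -0.08]],[[0.3, -0.3, 10.1], [0, 0, -0.08]],
```

View pics/w1.png

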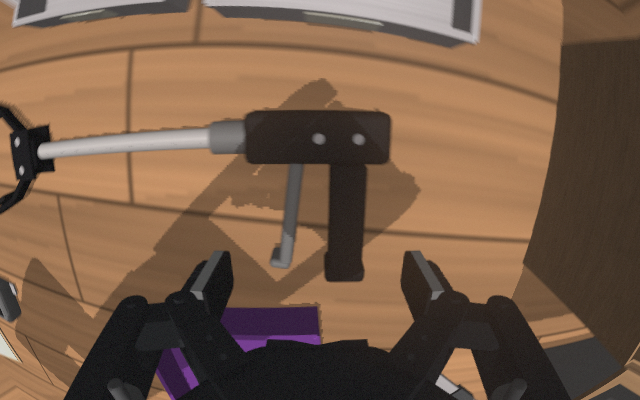

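The wrist view shows the handle at cols 330–366, rows 165–280, and the trigger's front edge at about (283,215). I'll measure these, along with the cardboard box's nearest edge.

```bash
python3 - <<'E'
from h import *
import pickle;im,M=pickle.load(open('w1.pkl','rb'))
P=lambda n,u,v,z:print(n,np.round(at('wrist',u,v,z,M)*1000)[:2])
P('handle back',365,215,.03);P('handle front top',330,215,.03);P('trig front',286,215,.026);P('handle tip',345,280,.03)
P('barrel edge near',350,164,.032);P('barrel back near',388,164,.032);P('barrel back far',390,114,.032);P('barrel front far',248,114,.032)
P('shaft a',212,138,.022);P('shaft b',50,151,.022)
P('box base?',525,265,0);P('box base2',558,60,0);P('purple edge',320,308,.04);P('trayb corner',470,44,.04)
u,v=np.array([-.101,.995]),0
plan(480,-268,28,84.2,8)
E
```

```text
handle back [ 482. -304.]
handle front top [ 480. -280.]
trig front [ 476. -249.]
handle tip [ 428. -297.]
barrel edge near [ 517. -289.]
barrel back near [ 520. -314.]
barrel back far [ 552. -311.]
barrel front far [ 544. -221.]
shaft a [ 526. -194.]
shaft b [511. -28.]
box base? [ 428. -490.]
box base2 [ 630. -474.]
purple edge [ 407. -280.]
trayb corner [ 607. -358.]
pos [ 478.1 -270.9  108.6] yaw 84.8 tilt [-0.002  0.    -1.   ] F [-1.1 -2.4 -1.4] w 84.8 gf 0.0 t 1.5333
[[0.3, -0.3, 10.1], [0, 0, -0.08]],[[0.3, -0.3, 10.1], [0, 0, -0.08]],[[0.3, -0.3, 10.1], [0, 0, -0.08]],[[0.3, -0.3, 10.1], [0, 0, -0.08]],[[0.3, -0.3, 10.1], [0, 0, -0.08]],[[0.3, -0.3, 10.1], [0, 0, -0.08]],[[0.3, -0.3, 10.1], [0, 0, -0.08]],[[0.3, -0.3, 10.1], [0, 0, -0.08]],
```

Request:
servo_tool --targets '[[[0,1.8,10],[0,0,0]],[[0,1.8,10],[0,0,0]],[[0,1.8,10],[0,0,0]],[[0,1.6,10],[0,0,0]],[[0,0,12],[0,0,0]],[[0,0,12],[0,0,0]],[[0,0,12],[0,0,0]],[[0,0,8],[0,0,0]]]'

```text
clock: 2.2
eef_pos: [0.4804, -0.2741, 0.0248]
tool_rot: [0.999, 0.051, -0.001, -0.001]
ft_force: [-0.4, 0.0, -0.2]
gripper_width: 0.996
grasp_force: 0.0
```

Request:
servo_tool --targets '[[[0,0,0],[0,0,0]],[[0,0,0],[0,0,0]],[[0,0,0],[0,0,0]],[[0,0,0],[0,0,0]],[[0,0,0],[0,0,0]],[[0,0,0],[0,0,0]],[[0,0,0],[0,0,0]],[[0,0,0],[0,0,0]]]' --grip 55

```text
clock: 2.87
eef_pos: [0.4812, -0.2752, 0.0273]
tool_rot: [0.999, 0.051, 0.0, 0.0]
ft_force: [-1.1, -0.1, 2.2]
gripper_width: 0.644
grasp_force: 7.0
```

```bash
python3 - <<'E'
from h import *
import pickle
im=grab_frame('wrist');M=camera_model('wrist');sc=grab_frame('scene')
pickle.dump((im,M,sc),open('w2.pkl','wb'))
save('','w2.png',img=np.hstack([im[:, :420],sc[150:320,120:500][:, :380].repeat(1,0) if 0 else cv2.resize(sc[170:290,180:370],(380,240)).copy() if 0 else cv2.copyMakeBorder(cv2.resize(sc[170:290,180:370],(380,240)),0,160,0,0,cv2.BORDER_CONSTANT)]))
plan(480,-268,28,84.2,1)
E
```

```text
pos [ 481.2 -275.3   27.4] yaw 84.2 tilt [ 0.001 -0.001 -1.   ] F [-0.9 -0.2  3.7] w 55.2 gf 6.9 t 2.9667
[[-0.5, -7.3, -0.6], [0, 0, 0.04]],
```

View pics/w2.png

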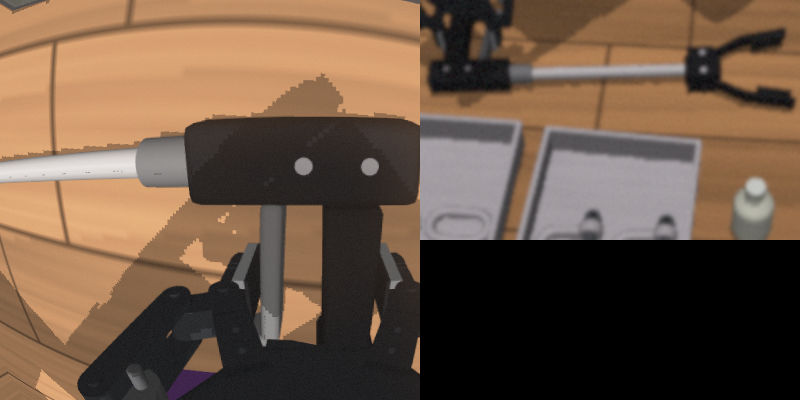

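Both fingers hold the grip and trigger at 55 mm with 7 N. Next I'll measure the shaft and the lateral offset, then plan the insertion.

```bash
python3 - <<'E'
from h import *
import pickle;im,M,sc=pickle.load(open('w2.pkl','rb'))
P=lambda n,p:print(n,np.round(p*1000,1)[:2])
P('barrel near edge',at('wrist',290,205,.032,M));P('barrel far edge',at('wrist',290,118,.032,M))
hsv=cv2.cvtColor(sc,cv2.COLOR_RGB2HSV)
m=((hsv[...,1]<70)&(hsv[...,2]>110));pts=[]
for c in range(240,310,5):
    r=np.flatnonzero(m[195:220,c]); 
    if len(r): pts.append(at('scene',c,195+r.mean(),.018)[:2])
pts=np.array(pts)*1000;f=np.polyfit(pts[:,1],pts[:,0],1);print('shaft x = %.4f y + %.1f'%tuple(f),len(pts),np.abs(np.polyval(f,pts[:,1])-pts[:,0]).max())
# black jaws in scene
b=(sc.max(2)<60);b[:,:320]=0;b[:,372:]=0;b[:170]=0;b[235:]=0
n,l,s,cen=cv2.connectedComponentsWithStats(b.astype('uint8'))
for i in range(1,n):
    if s[i,4]>60:
        ys,xs=np.nonzero(l==i)
        q=np.array([at('scene',x,y,.02)[:2] for x,y in zip(xs,ys)])*1000
        print(s[i],'ymax at',q[q[:,1].argmax()].round(),'xmax',q[q[:,0].argmax()].round(),'xmin',q[q[:,0].argmin()].round())
# shackle axis by grey mask, under deck
P0=lambda u,v,z=.014:print((u,v),np.round(at('scene',u,v,z)*1000,0)[:2])
cr=cv2.cvtColor(sc,cv2.COLOR_RGB2HSV)[205:240,400:445]
m=((cr[...,1]<75)).astype(int)
for r in m: print(''.join('.#'[v] for v in r))
E
```

```text
barrel near edge [ 518.6 -260.7]
barrel far edge [ 552.4 -258. ]
shaft x = -0.1007 y + 506.3 14 1.024470002538692
[320 185  47  39 582] ymax at [549. 130.] xmax [558. 123.] xmin [437. 119.]
...####..............###..............####.#.
#############################################
#############################################
....####.....#.......####...####...#.########
.....##...............###..............####..
.....###..............###...###........####..
.....###..............###..######.......###..
.....###...............##..#######......###..
.....###...............###########......###..
......##...............############......###.
......##...............#############.....###.
......##..........##################.....###.
......###..#########################.....###.
......###.##########################.....####
......##############################.....####
.......############################.......###
.......############################.......###
......################.############.......###
#############################################
#############################################
#############################################
.......##########..####################....##
.......###############################.....##
........###############################.....#
........##############################......#
........##############################......#
........##############################......#
........###...............###########.......#
.........##................########..........
.........##................###...............
.........##................###...............
.........###...............###...............
.........###................##...............
.........###................##...............
..........##................##...............
```

Request:
servo_tool --targets '[[[5.9,-8.5,0],[0,0,0]],[[5.9,-8.5,0],[0,0,0]],[[5.9,-8.5,0],[0,0,0]],[[5.9,-8.5,0],[0,0,0]],[[5.9,-8.5,0],[0,0,0]],[[5.9,-8.5,0],[0,0,0]],[[5.9,-8.5,0],[0,0,0]],[[5.9,-8.5,0],[0,0,0]]]'

```text
clock: 3.63
eef_pos: [0.5219, -0.2017, 0.0273]
tool_rot: [0.999, 0.051, 0.0, 0.001]
ft_force: [-1.8, -3.1, 5.8]
gripper_width: 0.644
grasp_force: 9.0
```

```bash
cat >> h.py <<'E'
def shaft(sc,x0=0.51):
    hsv=cv2.cvtColor(sc,cv2.COLOR_RGB2HSV);m=((hsv[...,1]<70)&(hsv[...,2]>110)).astype('uint8')
    p=np.array(sense()['eef_pos']);pts=[]
    for y in np.arange(p[1]+.105,p[1]+.235,.01):
        u,v=pix('scene',[p[0]+.055-.1*(y-p[1]),y,.018]);u=int(round(u))
        r0=int(v)-8;r=np.flatnonzero(m[r0:r0+17,u])
        if len(r): pts.append(at('scene',u,r0+r.mean(),.018)[:2])
    pts=np.array(pts)*1000;f=np.polyfit(pts[:,1],pts[:,0],1)
    print('shaft x=%.4f y+%.1f n%d res %.1f'%(*f,len(pts),np.abs(np.polyval(f,pts[:,1])-pts[:,0]).max()))
    return f
E
python3 - <<'E'
from h import *
sc=grab_frame('scene');f=shaft(sc)
plan(534,-122,27,84.2,1)
p=np.array(sense()['eef_pos'])*1000
yj=p[1]+383;print('jaw pt',np.polyval(f,yj),yj)
E
```

```text
shaft x=-0.1082 y+553.2 n13 res 1.1
pos [ 522.6 -200.1   27.4] yaw 84.1 tilt [ 0.001 -0.    -1.   ] F [ 1.6 -0.4  5. ] w 55.1 gf 7.4 t 3.6833
[[19.4, -76.5, 0.4], [0, 0, 0.13]],
jaw pt 533.3891027586961 182.88910241940312
```

Request:
servo_tool --targets '[[[3.6,-9.1,0],[0,0,0]],[[3.6,-9.1,0],[0,0,0]],[[3.6,-9.1,0],[0,0,0]],[[3.6,-9.1,0],[0,0,0]],[[2.2,-9.2,0],[0,0,0]],[[2.2,-9.2,0],[0,0,0]],[[2.2,-9.2,0],[0,0,0]],[[2.2,-9.2,0],[0,0,0]]]'

```text
clock: 4.35
eef_pos: [0.5373, -0.1265, 0.0274]
tool_rot: [0.999, 0.051, 0.001, 0.0]
ft_force: [-0.8, -5.1, 5.3]
gripper_width: 0.644
grasp_force: 9.0
```

```bash
python3 - <<'E'
from h import *
sc=grab_frame('scene');f=shaft(sc)
plan(534,-122,27,84.2,1)
p=np.array(sense()['eef_pos'])*1000
yj=p[1]+383;print('jaw pt',np.polyval(f,yj),yj)
save('','g1.png',(330,165,490,275),4.5,sc)
E
```

```text
shaft x=-0.1052 y+577.1 n13 res 1.5
pos [ 537.4 -124.9   27.3] yaw 84.1 tilt [ 0.001  0.    -1.   ] F [ 0.  -0.4  6.4] w 55.0 gf 7.5 t 4.4
[[-3.1, -3.2, 0.3], [0, 0, 0.09]],
jaw pt 549.9102215273703 258.0907705019336
```

View pics/g1.png

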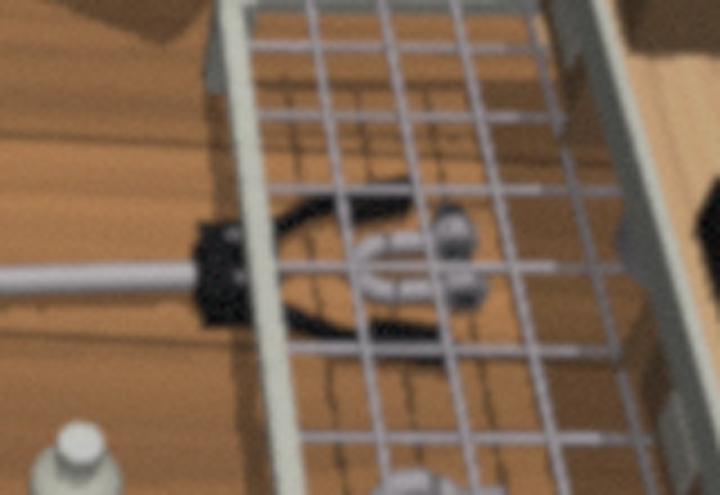

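The jaws straddle the shackle evenly: left tip at (412,185), right tip at (445,350), and the shackle between rows 235 and 300. Now I'll squeeze.

Request:
servo_tool --targets '[[[0,0,0],[0,0,0]],[[0,0,0],[0,0,0]],[[0,0,0],[0,0,0]],[[0,0,0],[0,0,0]],[[0,0,0],[0,0,0]],[[0,0,0],[0,0,0]],[[0,0,0],[0,0,0]],[[0,0,0],[0,0,0]]]' --grip 49

```text
clock: 5.07
eef_pos: [0.538, -0.1267, 0.0281]
tool_rot: [0.999, 0.052, 0.001, 0.001]
ft_force: [0.6, -1.8, 11.1]
gripper_width: 0.577
grasp_force: 14.8
```

Request:
servo_tool --targets '[[[0,0,0],[0,0,0]],[[0,0,0],[0,0,0]],[[0,0,0],[0,0,0]],[[0,0,0],[0,0,0]],[[0,0,0],[0,0,0]],[[0,0,0],[0,0,0]],[[0,0,0],[0,0,0]],[[0,0,0],[0,0,0]]]' --grip 47

```text
clock: 5.73
eef_pos: [0.5381, -0.1271, 0.0284]
tool_rot: [0.999, 0.052, 0.001, 0.001]
ft_force: [-1.0, -2.4, 13.5]
gripper_width: 0.559
grasp_force: 41.9
```

Request:
servo_tool --targets '[[[-3.4,8.7,0],[0,0,0]],[[-3.4,8.7,0],[0,0,0]],[[-3.4,8.7,0],[0,0,0]],[[-3.4,8.7,0],[0,0,0]],[[-3.4,8.7,0],[0,0,0]],[[-3.4,8.7,0],[0,0,0]],[[-3.4,8.7,0],[0,0,0]],[[-3.4,8.7,0],[0,0,0]]]'

```text
clock: 6.4
eef_pos: [0.5187, -0.197, 0.0285]
tool_rot: [0.999, 0.051, 0.002, -0.001]
ft_force: [2.7, 9.0, 14.6]
gripper_width: 0.561
grasp_force: 38.7
```

```bash
python3 - <<'E'
from h import *
sc=grab_frame('scene');f=shaft(sc)
plan(495,-290,28,84.2,12)
p=np.array(sense()['eef_pos'])*1000
yj=p[1]+383;print('jaw pt',np.polyval(f,yj),yj)
save('','g2.png',(320,165,450,275),4.5,sc)
E
```

```text
shaft x=-0.0939 y+552.7 n13 res 1.4
pos [ 518.3 -198.7   28.4] yaw 84.2 tilt [ 0.003  0.001 -1.   ] F [ 2.   5.7 15.3] w 47.9 gf 39.9 t 6.45
[[-2.7, 7.4, 0.0], [0, 0, 0.0]],[[-2.7, 7.4, 0.0], [0, 0, 0.0]],[[-2.7, 7.4, 0.0], [0, 0, 0.0]],[[-2.7, 7.4, 0.0], [0, 0, 0.0]],[[-2.7, 7.4, 0.0], [0, 0, 0.0]],[[-2.7, 7.4, 0.0], [0, 0, 0.0]],[[-2.7, 7.4, 0.0], [0, 0, 0.0]],[[-2.7, 7.4, 0.0], [0, 0, 0.0]],[[-2.7, 7.4, 0.0], [0, 0, 0.0]],[[-2.7, 7.4, 0.0], [0, 0, 0.0]],[[-2.7, 7.4, 0.0], [0, 0, 0.0]],[[-2.7, 7.4, 0.0], [0, 0, 0.0]],
jaw pt 535.3568449929917 184.30878138838676
```

View pics/g2.png

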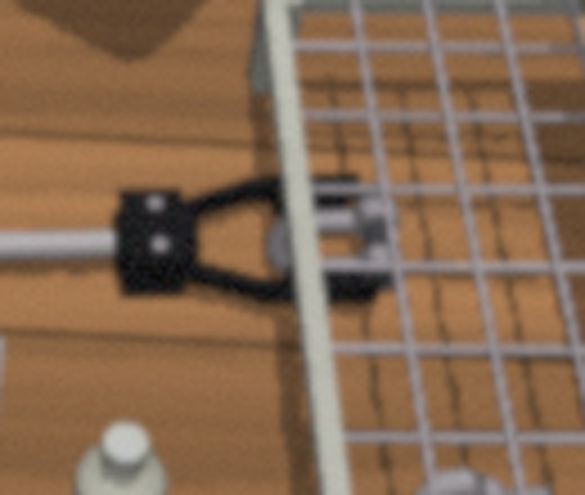

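The shackle is held between the pads at about (340,240) and is coming out with the tool; its crown is already past the front rail. I'll keep drawing.

Request:
servo_tool --targets '[[[-4,11,0],[0,0,0]],[[-4,11,0],[0,0,0]],[[-4,11,0],[0,0,0]],[[-4,11,0],[0,0,0]],[[-4,11,0],[0,0,0]],[[-4,11,0],[0,0,0]],[[-4,11,0],[0,0,0]],[[-4,11,0],[0,0,0]]]'

```text
clock: 7.12
eef_pos: [0.4959, -0.2877, 0.0284]
tool_rot: [0.999, 0.051, 0.002, -0.001]
ft_force: [3.4, 11.0, 16.9]
gripper_width: 0.562
grasp_force: 37.4
```

```bash
python3 - <<'E'
from h import *
sc=grab_frame('scene');f=shaft(sc)
plan(495,-290,28,84.2,1)
p=np.array(sense()['eef_pos'])*1000
yj=p[1]+383;print('jaw pt',np.polyval(f,yj),yj)
for q in [(128,170),(105,210),(70,250)]:
    for z in (0,.15): print(q,z,np.round(at('scene',*q,z)*1000)[:2])
u,v=map(int,pix('scene',[np.polyval(f,yj)/1000,yj/1000,.014]));print(u,v)
cr=sc[v-16:v+18,u-22:u+28];h=cv2.cvtColor(cr,cv2.COLOR_RGB2HSV)
for a,b in zip(h,cr): print(''.join('k' if y.max()<70 else '#' if x[1]<75 else '.' for x,y in zip(a,b)))
E
```

```text
shaft x=-0.1010 y+520.8 n13 res 0.9
pos [ 495.4 -290.1   28.4] yaw 84.2 tilt [ 0.003  0.001 -1.   ] F [ 1.7  6.9 15.6] w 47.8 gf 39.2 t 7.1667
[[-0.4, -0.1, 0.4], [0, 0, 0.02]],
jaw pt 511.4117772919329 92.9114208681209
(128, 170) 0 [ 406. -503.]
(128, 170) 0.15 [ 545. -410.]
(105, 210) 0 [ 545. -515.]
(105, 210) 0.15 [ 660. -420.]
(70, 250) 0 [ 667. -553.]
(70, 250) 0.15 [ 760. -452.]
350 208
..................................................
..................................................
..................................................
............................k.kkk.................
..........kkkkkkkkkkkkkkkkkkkkkkkkk...............
........kkkkkkkkkkkkkkkkkkkkkkkkkkk######.........
.....kkkkkkkkkkkkkkkkkkkkkkkkkkkkkkk#####.........
..kkkkkkkkkkkkkkkkkkkkkkkkkkkkkkkk########........
kkkkkkkkkkkkkkkkkkkkkkkkkkkkkkkkk#########........
kkkkkkkkk......kkkkkkkkkkkkkkkkk###########.......
kkkkkk..........kkkkk######################.......
kk...............k#########################.......
.................##########################.......
................########################
[... 330 characters left out ...]
..######............##########.......
...............########...##################......
................#################k##########......
kk..............##kkkkkkkkkkkkkkkkk#########......
kkkkkk...........kkkkkkkkkkkkkkkkkkkkkkkk###......
kkkkkkkkkk.......kkkkkkkkkkkkkkkkkkkkkkkk##.......
kkkkkkkkkkkkkkkkkkkkkkkkkkkkkkkkkkkkkkkkk#........
kkkkkkkkkkkkkkkkkkkkkkkkkkkkkkkkkkkkkkk##.........
......kkkkkkkkkkkkkkkkkkkkkkkkkkkkkkkk............
.........kkkkkkkkkkkkkkkkkkkkkkkkkkkk.............
.............kkkkkkkkkkkkkkkkkkkkkkk..............
..................................................
..................................................
..................................................
```

Request:
servo_tool --targets '[[[0,0,0],[0,0,0]],[[0,0,0],[0,0,0]],[[0,0,0],[0,0,0]],[[0,0,0],[0,0,0]],[[0,0,0],[0,0,0]],[[0,0,0],[0,0,0]],[[0,0,0],[0,0,0]],[[0,0,0],[0,0,0]]]' --grip 55.5

```text
clock: 7.83
eef_pos: [0.4937, -0.2898, 0.0268]
tool_rot: [0.999, 0.051, -0.0, -0.0]
ft_force: [1.4, 3.2, 5.5]
gripper_width: 0.65
grasp_force: 4.9
```

Request:
servo_tool --targets '[[[0,5,0],[0,0,0]],[[0,8,0],[0,0,0]],[[0,12,0],[0,0,0]],[[0,14,0],[0,0,0]],[[0,14,0],[0,0,0]],[[0,14,0],[0,0,0]],[[0,12,0],[0,0,0]],[[0,8,0],[0,0,0]]]'

```text
clock: 8.5
eef_pos: [0.5021, -0.3787, 0.0264]
tool_rot: [0.999, 0.05, -0.0, 0.0]
ft_force: [0.4, 0.8, -0.9]
gripper_width: 0.652
grasp_force: 6.4
```

Request:
servo_tool --targets '[[[0,0,0],[0,0,0]],[[0,0,0],[0,0,0]],[[0,0,0],[0,0,0]],[[0,0,0],[0,0,0]],[[0,0,0],[0,0,0]],[[0,0,-10],[0,0,0]],[[0,0,-30],[0,0,0]],[[0,0,-40],[0,0,0]]]' --grip 78

```text
clock: 9.17
eef_pos: [0.5007, -0.3743, 0.1048]
tool_rot: [0.999, 0.051, -0.002, -0.003]
ft_force: [-0.4, -0.4, -0.5]
gripper_width: 0.913
grasp_force: 0.0
```

```bash
python3 - <<'E'
from h import *
sc=grab_frame('scene')
plan(510,40,150,0,16)
u,v=map(int,pix('scene',[.511,.085,.014]));print(u,v)
cr=sc[v-20:v+22,u-35:u+35];h=cv2.cvtColor(cr,cv2.COLOR_RGB2HSV)
for a,b in zip(h,cr): print(''.join('k' if y.max()<70 else '#' if x[1]<75 else '.' for x,y in zip(a,b)))
E
```

```text
pos [ 505.4 -379.   116.3] yaw 84.1 tilt [ 0.006 -0.007 -1.   ] F [ 4.3 -3.4  4.5] w 78.2 gf 0.0 t 9.2167
[[3.0, -26.0, -2.1], [0, 0, -5.26]],[[5.3, -25.6, -2.1], [0, 0, -5.26]],[[7.7, -25.0, -2.1], [0, 0, -5.26]],[[9.9, -24.2, -2.1], [0, 0, -5.26]],[[12.1, -23.2, -2.1], [0, 0, -5.26]],[[14.2, -22.0, -2.1], [0, 0, -5.26]],[[16.1, -20.6, -2.1], [0, 0, -5.26]],[[18.0, -19.1, -2.1], [0, 0, -5.26]],[[19.6, -17.3, -2.1], [0, 0, -5.26]],[[21.1, -15.5, -2.1], [0, 0, -5.26]],[[22.5, -13.5, -2.1], [0, 0, -5.26]],[[23.6, -11.3, -2.1], [0, 0, -5.26]],[[24.5, -9.1, -2.1], [0, 0, -5.26]],[[25.3, -6.8, -2.1], [0, 0, -5.26]],[[25.8, -4.5, -2.1], [0, 0, -5.26]],[[26.1, -2.1, -2.1], [0, 0, -5.26]],
347 208
kkkkk...............................................................##
kkkkk...............................................................##
kkkk................................................................##
k.k..................................................................#
.....................................................................#
..............................................
[... 1880 characters left out ...]
.............................................................
kkkkkkkk..............................................................
kkkkkkkk..............................................................
kkkkkkkkk.............................................................
kkkkkkkkk.............................................................
kkkkkkkkk.............................................................
kkkkkkkkk.............................................................
..kkkkkkk.............................................................
......................................................................
......................................................................
```

```bash
python3 - <<'E'
from h import *
plan(511,97,130,-5.8,16)
for q in [(341,209.8),(370,210),(355,205),(355,214.7)]: print(q,np.round(at('scene',*q,.013)*1000)[:2])
E
```

```text
pos [ 505.4 -379.   116.3] yaw 84.1 tilt [ 0.006 -0.007 -1.   ] F [ 4.3 -3.4  4.5] w 78.2 gf 0.0 t 9.2167
[[3.4, -29.6, -0.9], [0, 0, -5.62]],[[6.3, -29.1, -0.9], [0, 0, -5.62]],[[9.1, -28.3, -0.9], [0, 0, -5.62]],[[11.8, -27.3, -0.9], [0, 0, -5.62]],[[14.4, -26.0, -0.9], [0, 0, -5.62]],[[16.9, -24.5, -0.9], [0, 0, -5.62]],[[19.2, -22.7, -0.9], [0, 0, -5.62]],[[21.4, -20.7, -0.9], [0, 0, -5.62]],[[23.3, -18.5, -0.9], [0, 0, -5.62]],[[25.0, -16.1, -0.9], [0, 0, -5.62]],[[26.5, -13.6, -0.9], [0, 0, -5.62]],[[27.7, -11.0, -0.9], [0, 0, -5.62]],[[28.6, -8.2, -0.9], [0, 0, -5.62]],[[29.3, -5.4, -0.9], [0, 0, -5.62]],[[29.6, -2.5, -0.9], [0, 0, -5.62]],[[29.7, 0.4, -0.9], [0, 0, -5.62]],
(341, 209.8) [516.  70.]
(370, 210) [512. 141.]
(355, 205) [498. 104.]
(355, 214.7) [529. 104.]
```

Request:
servo_tool --targets '[[[3.4,-29.6,-0.9],[0,0,-5.62]],[[6.3,-29.1,-0.9],[0,0,-5.62]],[[9.1,-28.3,-0.9],[0,0,-5.62]],[[11.8,-27.3,-0.9],[0,0,-5.62]],[[14.4,-26,-0.9],[0,0,-5.62]],[[16.9,-24.5,-0.9],[0,0,-5.62]],[[19.2,-22.7,-0.9],[0,0,-5.62]],[[21.4,-20.7,-0.9],[0,0,-5.62]]]'

```text
clock: 9.88
eef_pos: [0.5058, -0.1373, 0.1152]
tool_rot: [0.902, 0.431, 0.001, 0.001]
ft_force: [0.6, 0.0, 0.3]
gripper_width: 0.912
grasp_force: 0.0
```

Request:
servo_tool --targets '[[[23.3,-18.5,-0.9],[0,0,-5.62]],[[25,-16.1,-0.9],[0,0,-5.62]],[[26.5,-13.6,-0.9],[0,0,-5.62]],[[27.7,-11,-0.9],[0,0,-5.62]],[[28.6,-8.2,-0.9],[0,0,-5.62]],[[29.3,-5.4,-0.9],[0,0,-5.62]],[[29.6,-2.5,-0.9],[0,0,-5.62]],[[29.7,0.4,-0.9],[0,0,-5.62]]]'

```text
clock: 10.55
eef_pos: [0.5086, 0.101, 0.1224]
tool_rot: [0.669, 0.744, 0.001, 0.001]
ft_force: [0.5, -0.7, 0.6]
gripper_width: 0.916
grasp_force: 0.0
```

Request:
servo_tool --targets '[[[0,0,0],[0,0,0]],[[0,0,0],[0,0,0]],[[0,0,0],[0,0,0]],[[0,0,0],[0,0,0]],[[0,0,0],[0,0,0]],[[0,0,0],[0,0,0]],[[0,0,0],[0,0,0]],[[0,0,0],[0,0,0]]]'

```text
clock: 11.22
eef_pos: [0.5086, 0.0987, 0.1213]
tool_rot: [0.671, 0.741, -0.0, -0.0]
ft_force: [-0.3, -0.0, 0.3]
gripper_width: 0.916
grasp_force: 0.0
```

```bash
python3 - <<'E'
from h import *
M=camera_model('wrist');im=grab_frame('wrist')
import pickle;pickle.dump((im,M),open('w3.pkl','wb'))
plan(514,99,24,-5.8,1)
# rectify the bench plane z=.012 around the shackle: 1 px = 2 mm, mask
h=cv2.cvtColor(im,cv2.COLOR_RGB2HSV)
for y in range(150,56,-3):
    row=''
    for x in range(450,580,2):
        u,v=pix('wrist',[x/1000,y/1000,.013],M);u,v=int(round(u)),int(round(v))
        row+='?' if not(0<=u<640 and 0<=v<400) else 'k' if im[v,u].max()<50 else '#' if h[v,u,1]<75 else '.'
    print(y,row)
E
```

```text
pos [508.5  98.9 121.2] yaw -5.7 tilt [-0. -0. -1.] F [-0.2 -0.1  0.3] w 77.8 gf 0.0 t 11.2667
[[-0.4, 5.5, 97.2], [0, 0, -0.09]],
150 .................................................................
147 .................................................................
144 .................................................................
141 ....................######..........######.......................
138 ..............#...########..........#######......................
135 .............################.#############......................
132 ...........#################################.....................
129 ...........#################################.....................
126 ...........#################################.....................
123 ............################################.....................
120 ..............###.########..........#######......................
117 ....................######..........#######......................
114 ....................######..........######.......................
111 ....................######..........######.............
[... 555 characters left out ...]
..........
84 ......................###################........................
81 .......................################..........................
78 ........................##############...........................
75 ...........................########..............................
72 .................................................................
69 .................................................................
66 .................................................................
63 .................................................................
60 .................................................................
57 .................................................................
```

The wrist measurement puts the shackle centre at (512,103) mm with its axis along world y. Next I'll descend, close and check.

Request:
servo_tool --targets '[[[1.4,1.7,5],[0,0,2.85]],[[1.4,1.7,10],[0,0,2.85]],[[0,0,15],[0,0,0]],[[0,0,18],[0,0,0]],[[0,0,18],[0,0,0]],[[0,0,15],[0,0,0]],[[0,0,10],[0,0,0]],[[0,0,6],[0,0,0]]]' --grip 74

```text
clock: 11.93
eef_pos: [0.5109, 0.1023, 0.023]
tool_rot: [0.707, 0.707, -0.001, -0.001]
ft_force: [-0.7, 0.5, -0.5]
gripper_width: 0.868
grasp_force: 0.0
```

Request:
servo_tool --targets '[[[0,0,0],[0,0,0]],[[0,0,0],[0,0,0]],[[0,0,0],[0,0,0]],[[0,0,0],[0,0,0]],[[0,0,0],[0,0,0]],[[0,0,0],[0,0,0]],[[0,0,0],[0,0,0]],[[0,0,0],[0,0,0]]]' --grip 38

```text
clock: 12.6
eef_pos: [0.5127, 0.1023, 0.0254]
tool_rot: [0.707, 0.708, 0.001, 0.001]
ft_force: [-1.3, -0.3, 5.9]
gripper_width: 0.486
grasp_force: 61.0
```

Request:
servo_tool --targets '[[[0,0,-4],[0,0,0]],[[0,0,-8],[0,0,0]],[[0,0,-14],[0,0,0]],[[0,0,-20],[0,0,0]],[[0,0,-24],[0,0,0]],[[0,0,-20],[0,0,0]],[[0,0,-10],[0,0,0]],[[0,0,0],[0,0,0]]]'

```text
clock: 13.27
eef_pos: [0.5134, 0.1024, 0.127]
tool_rot: [0.707, 0.708, 0.002, 0.002]
ft_force: [1.1, 0.4, -1.6]
gripper_width: 0.488
grasp_force: 61.0
```

```bash
python3 - <<'E'
from h import *
M=camera_model('wrist');im=grab_frame('wrist');sc=grab_frame('scene')
import pickle;pickle.dump((im,M,sc),open('w4.pkl','wb'))
plan(680,-66,122,0,8)
m,Mm=pickle.load(open('w3.pkl','rb'))
h=cv2.cvtColor(m,cv2.COLOR_RGB2HSV)
h2=cv2.cvtColor(im,cv2.COLOR_RGB2HSV)
# shackle still on bench? grey count at its old place (scene)
u,v=map(int,pix('scene',[.512,.103,.013]));hs=cv2.cvtColor(sc[v-12:v+12,u-15:u+20],cv2.COLOR_RGB2HSV);print('grey on bench',(hs[...,1]<75).mean())
E
```

```text
pos [511.4 102.4 124. ] yaw -0.1 tilt [-0.  0. -1.] F [-0.5 -0.1 -2.7] w 41.4 gf 61.0 t 13.3667
[[-21.1, 21.1, 0.2], [0, 0, 0.01]],[[-21.1, 21.1, 0.2], [0, 0, 0.01]],[[-21.1, 21.1, 0.2], [0, 0, 0.01]],[[-21.1, 21.1, 0.2], [0, 0, 0.01]],[[-21.1, 21.1, 0.2], [0, 0, 0.01]],[[-21.1, 21.1, 0.2], [0, 0, 0.01]],[[-21.1, 21.1, 0.2], [0, 0, 0.01]],[[-21.0, 21.1, 0.2], [0, 0, 0.01]],
grey on bench 0.0
```

Request:
servo_tool --targets '[[[-10,10,0],[0,0,0]],[[-22,22,0],[0,0,0]],[[-28,28,0],[0,0,0]],[[-28,28,0],[0,0,0]],[[-28,28,0],[0,0,0]],[[-28,28,0],[0,0,0]],[[-17,17,0],[0,0,0]],[[-8,8,0],[0,0,0]]]'

```text
clock: 14.03
eef_pos: [0.6824, -0.0707, 0.1219]
tool_rot: [0.708, 0.706, -0.001, -0.0]
ft_force: [-0.5, 0.5, -2.0]
gripper_width: 0.486
grasp_force: 61.2
```

```bash
python3 - <<'E'
from h import *
M=camera_model('wrist');im=grab_frame('wrist');sc=grab_frame('scene')
import pickle;pickle.dump((im,M,sc),open('w5.pkl','wb'))
plan(681,-67,60,0,8)
save('','h.png',img=np.hstack([im[60:400,80:560],cv2.copyMakeBorder(cv2.resize(sc[150:320,180:340],(320,340)),0,0,0,0,0)]))
E
```

```text
pos [681.3 -69.3 121.7] yaw 0.1 tilt [-0.002  0.    -1.   ] F [-0.7  0.1 -2.2] w 41.6 gf 61.2 t 14.1333
[[0.3, -0.0, 7.7], [0, 0, -0.01]],[[0.3, -0.0, 7.7], [0, 0, -0.01]],[[0.3, -0.0, 7.7], [0, 0, -0.01]],[[0.3, -0.0, 7.7], [0, 0, -0.01]],[[0.3, -0.0, 7.7], [0, 0, -0.01]],[[0.3, -0.0, 7.7], [0, 0, -0.01]],[[0.3, -0.0, 7.7], [0, 0, -0.01]],[[0.3, -0.0, 7.7], [0, 0, -0.01]],
```

View pics/h.png

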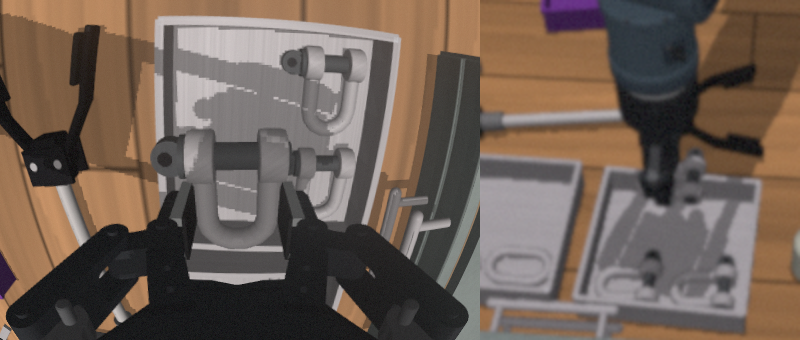

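The shackle is held level between the pads. The eye head of the nearer tray shackle is at wrist (372,122), and the tray's front rim is at about (237,160). I'll measure the free strip.

```bash
python3 - <<'E'
from h import *
import pickle;im,M,sc=pickle.load(open('w5.pkl','rb'))
P=lambda n,u,v,z:print(n,np.round(at('wrist',u,v,z,M)*1000)[:2])
P('front rim far',238,80,.04);P('front rim mid',236,180,.04);P('rear rim',478,100,.04);P('eye head edge',361,122,.016);P('+y rim',300,78,.04)
P('eye2 right part',370,215,.016)
P('-y rim',280,335,.04); P('held eye head left',231,220,.117);P('leg',262,250,.11)
E
```

```text
front rim far [632.  22.]
front rim mid [627. -45.]
rear rim [796.  13.]
eye head edge [715.  -8.]
+y rim [672.  22.]
eye2 right part [725. -81.]
-y rim [ 650. -185.]
held eye head left [645. -43.]
leg [656. -61.]
```

Request:
servo_tool --targets '[[[5,-1.5,3],[0,0,0]],[[6,-1.5,8],[0,0,0]],[[3,-1,14],[0,0,0]],[[0,0,16],[0,0,0]],[[0,0,16],[0,0,0]],[[0,0,15],[0,0,0]],[[0,0,12],[0,0,0]],[[0,0,6],[0,0,0]]]'

```text
clock: 14.8
eef_pos: [0.6749, -0.0513, 0.0312]
tool_rot: [0.706, 0.708, -0.001, -0.002]
ft_force: [-0.9, -0.6, -2.3]
gripper_width: 0.485
grasp_force: 61.2
```

Request:
servo_tool --targets '[[[0,0,1],[0,0,0]],[[0,0,1],[0,0,0]],[[0,0,1],[0,0,0]],[[0,0,0.5],[0,0,0]],[[0,0,0.5],[0,0,0]],[[0,0,0.5],[0,0,0]],[[0,0,0],[0,0,0]],[[0,0,0],[0,0,0]]]'

```text
clock: 15.47
eef_pos: [0.6769, -0.0526, 0.03]
tool_rot: [0.707, 0.707, 0.0, 0.0]
ft_force: [0.3, 0.0, -2.6]
gripper_width: 0.49
grasp_force: 61.2
```

Still no contact with the tray floor, so I'll lower in small steps.

Request:
servo_tool --targets '[[[0,0,0.5],[0,0,0]],[[0,0,0.5],[0,0,0]],[[0,0,0.4],[0,0,0]],[[0,0,0.3],[0,0,0]],[[0,0,0],[0,0,0]],[[0,0,0],[0,0,0]],[[0,0,0],[0,0,0]],[[0,0,0],[0,0,0]]]'

```text
clock: 16.13
eef_pos: [0.6769, -0.0525, 0.0285]
tool_rot: [0.707, 0.707, 0.0, 0.0]
ft_force: [-2.9, 0.7, 4.5]
gripper_width: 0.488
grasp_force: 61.9
```

The floor now carries the shackle. I'll release it, wait, then lift away.

Request:
servo_tool --targets '[[[0,0,0],[0,0,0]],[[0,0,0],[0,0,0]],[[0,0,0],[0,0,0]],[[0,0,0],[0,0,0]],[[0,0,0],[0,0,0]],[[0,0,0],[0,0,0]],[[0,0,0],[0,0,0]],[[0,0,0],[0,0,0]]]' --grip 52

```text
clock: 16.8
eef_pos: [0.6769, -0.0525, 0.0281]
tool_rot: [0.707, 0.707, -0.0, 0.0]
ft_force: [0.8, 0.4, -1.1]
gripper_width: 0.609
grasp_force: 0.0
```

Request:
servo_tool --targets '[[[0,0,-3],[0,0,0]],[[0,0,-8],[0,0,0]],[[0,0,-15],[0,0,0]],[[0,0,-25],[0,0,0]],[[0,0,-35],[0,0,0]],[[0,0,-35],[0,0,0]],[[0,0,-25],[0,0,0]],[[0,0,-10],[0,0,0]]]'

```text
clock: 17.47
eef_pos: [0.6796, -0.0531, 0.1917]
tool_rot: [0.707, 0.708, 0.003, 0.004]
ft_force: [0.2, 0.5, 1.4]
gripper_width: 0.607
grasp_force: 0.0
```

Request:
servo_tool --targets '[[[0,-10,0],[0,0,0]],[[0,-20,0],[0,0,0]],[[0,-30,0],[0,0,0]],[[0,-30,0],[0,0,0]],[[0,-30,0],[0,0,0]],[[0,-20,0],[0,0,0]],[[0,-10,0],[0,0,0]],[[0,0,0],[0,0,0]]]'

```text
clock: 18.13
eef_pos: [0.5254, -0.0525, 0.1844]
tool_rot: [0.707, 0.707, -0.0, -0.0]
ft_force: [0.4, -0.2, -0.0]
gripper_width: 0.613
grasp_force: 0.0
```

```bash
python3 - <<'E'
from h import *
M=camera_model('wrist');im=grab_frame('wrist');sc=grab_frame('scene');o=np.load('scene.npy')
plan(500,-50,180,0,1)
g=cv2.cvtColor(im,cv2.COLOR_RGB2GRAY)
for y in range(30,-165,-5):
    row=''
    for x in range(622,800,3):
        u,v=pix('wrist',[x/1000,y/1000,.016],M);u,v=int(round(u)),int(round(v))
        row+='?' if not(0<=u<640 and 0<=v<400) else ' .:-=+*#%@'[9-int(g[v,u])*10//256]
    print('%5d'%y,row)
# bottle and eye nut, reacher unchanged?
for n,(a,b,c,d) in dict(bottle=(330,255,362,298),eyenut=(405,262,452,292)).items():
    print(n,np.abs(sc[b:d,a:c].astype(int)-o[b:d,a:c]).mean())
h=cv2.cvtColor(sc,cv2.COLOR_RGB2HSV)
k=(sc.max(2)<60);xy=[at('scene',u,v,.02)[:2]*1000 for v,u in zip(*np.nonzero(k)) if 170<v<240 and 150<u<380]
xy=np.array(xy);print('black extent',xy.min(0),xy.max(0))
E
```

```text
pos [527.8 -52.9 184.8] yaw -0.0 tilt [ 0.002 -0.    -1.   ] F [0.6 0.5 1.1] w 51.7 gf 0.0 t 18.2333
[[2.9, -27.8, 4.8], [0, 0, 0.04]],
   30 +++++++++++++++++++==============*+===+++++++++===+++++=====
   25 =++++++==-==+++++++==============++====++=+++=====++++======
   20 =+*##*::-----:----------------------------==-=====+=+++=====
   15 =*###*-:---:---------------=+====---------------------------
   10 =##*#*-:-:-:-:-:------------------------------:-:----*######
    5 +*###*-:--:------:----------------=--+=-------==--==-*######
    0 +*###=-:---:-:--:-------------+*##**##*====-=+#*#*====+#####
   -5 =#*##+-:--:--:--------------=++#**#**#**----**#**#*=---#####
  -10 =####+---:::----:------------=##**####*#----+*****#-----####
  -15 =*##*---=+**+++=----+**=++=----=#****#*+==--=*####*=---*####
  -20 =#*#*=-+**##+-===#####**---=------++**++++=--++***+=++######
  -25 +####--=#*##*----*******=---------++*+-------+**==--=####*##
  -30 +*###--+#*#**----*******----------=+*=------++*+=----*#*####
  -35 *####--=*+##*==-----+***===-------++*=------++#+=---+#*#####
  -40 ***#*-----++=-------
[... 1071 characters left out ...]
---------------+*+=------+**=---*#*######
 -125 ###*------------------------------=*+=-----+**+=---*#*######
 -130 ###=-------------------------------++=--=***++=----#########
 -135 ###+---------------------------------=-----==-----=*########
 -140 ###*--+--------------------------------==---------=*########
 -145 ###--+***************************++==++--===---=--=*########
 -150 ###=--***********************************************#######
 -155 %##--*##***********************************************#####
 -160 %%#--+***************************************************###
bottle 1.8376937984496124
eyenut 1.8073286052009456
black extent [ 399.74088903 -420.64593201] [582.90075252  21.3368078 ]
```

The shackle lies flat in the free strip. The bottle and eye nut haven't moved, and the reacher's jaws end about 150 mm short of the rack. Handing in.

```bash
python3 -c "
from station import arm
print(arm.sign_off())"
```

```text
the job is handed in; nothing more can be done
None
```

I drew the shackle out with the reacher and set it down in the free strip of tray A, left the reacher on the bench clear of the rack with the eye nut and bottle where they were, and handed the job in at about 18 s on the robot's clock.

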